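Tap the taper handle into the mounting weight and set the weight on the slide

TASK

Take the steel-shanked handle from its grey stand, put its tapered shank into the socket of the brass mounting weight and tap or press it home firmly (about 20 N, never beyond 40 N) so that friction alone holds it. Then lift the weight out of its blue nest by the handle only, without touching the brass, and set it down gently and upright on the middle of the glass slide on the black board, the handle still firmly seated, and let go. Leave the other things on the bench where they are.

Things in the scene. Friction and masses are not known exactly. Their poses are not given: they have to be found in the camera images.
- handle_grip (a point): middle of the handle's black ribbed grip (22 mm across, 52 mm long), on the axis, 81 mm above the shank's tip, 26 mm above the collar's top and 32 mm below the cap's flat top; z runs up the handle. Take the handle here. It hangs upright in the stand by its collar, with up to 3 mm of play
- handle: the handle, 113 mm long, 0.12 kg; origin at the middle of the shank's tip (lowest point), z up the axis. From below: steel cone shank 49 mm long (10 degrees a side, 16 mm wide at the tip, 33 mm at the top), steel collar 39 mm wide and 6 mm thick, black grip, flat steel cap 26 mm wide and 6 mm thick
- stand: grey round stand fixed to the bench, 60 mm across the foot, 52 mm across above it, 56 mm high, with a hole 33 mm wide on its axis that holds the handle; origin at the middle of its underside
- weight: loose brass mounting weight, a cylinder 60 mm across and 54 mm high, 0.52 to 0.81 kg, with a tapered socket in its top that matches the shank; origin at the middle of its underside. The fingers must not touch the brass. The taper joint holds a pull of roughly 45 to 65 percent of the force it was pressed in with
- socket_mouth (a point): centre of the socket's mouth (41 mm wide, chamfered to 29 mm), on the axis at the top of the weight. The shank first touches all round with its tip 42 mm below this point, the collar then 7 mm above the brass; pressing home moves it under 1 mm more (some 50 N per mm), so the force, not the depth, tells when it is home
- nest: blue round nest fixed to the bench, 82 mm across; the weight stands in it on a floor 5 mm above the bench, inside a rim 10 mm high and 67 mm wide inside; origin at the middle of its underside
- board: black mounting board fixed to the bench, 80 x 120 x 14 mm (x, y, z), with a glass slide 26 x 76 mm let in flush along its y; origin at the middle of its underside
- slide_center (a point): middle of the glass slide, on the board's flat top, 14 mm above the bench
- jar: bystander: clear jar with red lid, 68 mm across, 67 mm high; origin under its centre
- dropper: bystander: brown dropper bottle, 33 mm across, 102 mm high; origin under its centre
- stain_box: bystander: grey slide box, 94 x 118 x 37 mm; origin under its centre
- vial_white: bystander: vial with white cap, 19 mm across, 54 mm high; origin under its centre
- vial_black: bystander: vial with black cap, 19 mm across, 54 mm high; origin under its centre

How it is judged:
By the outcome, as a careful person would: the job done as asked, in the order asked, and still so for the second after the job is handed in, with the robot touching nothing.
It also fails if it takes over 58 s, if anything falls off the work surface, if the arm or the gripper's body presses on something with over 40 N, if the wrist force passes 120 N, or if a joint passes its speed limit or range.

ROBOT

A 6-joint arm with a two-finger parallel gripper is mounted at the origin on a cart in front of the work surface, level with it; the furniture and walls round the work are solid. World frame = base frame: x ahead of the robot, y to its left, z up, the work surface at z = 0. Lengths are in m, angles in rad, forces in N, time in s.
With the tool pointing down it reaches from about 0.3 to 0.775 m from the base axis. Payload 14.6 kg.
Tool frame: the origin (TCP) lies at the centre of the arm's flange, where the gripper is bolted on; the fingertips stand 199 mm ahead of it and the grasp point (between the pads) lies ctrl.tcp_to_grasp ahead of it (ctrl.tcp_to_grasp is the distance from the TCP to the grasp point, in m); z points along the fingers, y is the line along which they close (so a half turn about z gives the same grasp; the last joint's range is limited). The gripper opens to 94 mm and grips with 3 to 60 N. Pads are 16 mm wide; open, the fingers measure 119 mm over their backs; the gripper's body (75 mm by 177 mm) begins 78 mm behind the grasp point.
Start: joints at [-1.408, 0.3, 1.521, -0, 1.321, -0.067], TCP at [0.125, -0.536, 0.405] pointing down, gripper open.
Joint ranges: [-3.03, 3.03], [-0.79, 2.21], [0.23, 2.52], [-1.04, 4.18], [0, 3.07], [-2.55, 2.55]. Speed limits (rad/s): [2.22, 2.22, 2.57, 3.14, 3.14, 3.14].

INTERFACE

Orientations are given as [roll, pitch, yaw] about the fixed x, y, z axes, in that order (R = Rz(yaw) Ry(pitch) Rx(roll)).
In Python, from station import ctrl gives the robot as it stands. The module is installed in compiled form; this text tells all that it offers.
- The arm moves only by the shell command python3 -m jog 'ROWS' [OPENING] [FORCE]. ROWS is JSON, a list of rows, each a list of 6 numbers: the shift along the tool's x, y, z in cm, then the turn, a rotation vector about the tool's x, y, z in rad. In form: [[tx, ty, tz, ax, ay, az], ...]. A call has 1 to 8 rows; each row is the pose to reach, as a shift and turn from the pose commanded when the call began, along the tool's axes at that moment; what a row does not reach only later rows make up. A row lasts 1/10 s, in which the tool goes at most 50 mm and 8.59 degrees, less where a joint would pass 70% of its speed; a pose out of reach is approached as far as the arm can. A call with a gripper value outside its range is refused whole. OPENING is the opening in per cent of the stroke, from 0 (shut) to 100 (fully open), set as the call begins (- or left out, the last holds). The fingers move at their own pace and stop on an object; FORCE is the grip in N (left out, the last holds). Time passes only in rows, so rows that repeat a pose let the fingers close. It gives the time, the measured TCP pose, the force, the opening and the grip force at its end, in the units of the state.
- ctrl.get_obs(): the state, without advancing time (a new reading comes with each control period).
- ctrl.camera(name): name is "scene" or "top" or "wrist"; returns a dict with "img" (420x560x3 uint8, blue, green, red), "intrinsics" (3x3 intrinsics, pixels), "R" (3x3) and "t" (3): a world point X has camera coordinates R X + t. Camera axes: x right, y down, z forward; pixel columns grow to the right and rows downward; lengths in m; the calibration is good to about 2 mm. A picture is of the moment at which its call begins. There is no depth.
- ctrl.hand_in(): hands the job in; it is judged then, once.
The state is a dict: "time_s": time; "qpos": joint angles; "joint_vel": joint speeds; "tau": joint torques, N m; "ee_pos": TCP position; "eef_rot": TCP orientation; "force": force on the tool from outside, world axes, zero at the start; "moment": the same for the moment, N m; "grip_width": finger opening in m; "grip_force": force on a finger pad.
Only numpy, scipy, OpenCV 4.12 (cv2) and the standard library are available. Lean on these libraries where they do the work, as an engineer would, in place of code of your own. Each camera call takes 0.05 s, during which the arm holds its last target. There are 200 camera calls.

## Working session

There is one attempt and no reset: what is moved stays moved. The work goes in short steps, Python scripts to look and compute and a shell command to move; the robot and the scene stay as the last step left them, time stands still between calls to the robot, and variables do not carry over. Pictures are saved under pics/ and viewed, at most 14 in all, crops included, and the job is handed in when it is done.

```bash
mkdir -p pics; python3 - <<'E'
from station import ctrl
import cv2,numpy as np
o=ctrl.get_obs();print({k:np.round(v,3) for k,v in o.items()},ctrl.tcp_to_grasp)
for n in("scene","top"):
    c=ctrl.camera(n);cv2.imwrite(f"pics/{n}0.png",c["img"]);np.savez(f"pics/{n}0.npz",**c)
    print(n,np.round(c["intrinsics"],1).tolist(),np.round(-c["R"].T@c["t"],3),np.round(c["R"],3).tolist())
E
```

```text
{'time_s': np.float64(0.0), 'qpos': array([-1.408,  0.3  ,  1.522,  0.   ,  1.321, -0.067]), 'joint_vel': array([-0.003, -0.002,  0.   ,  0.002,  0.001,  0.002]), 'tau': array([-1.0000e-03, -5.3181e+01, -3.5273e+01,  7.1000e-02,  2.4000e-02,
       -0.0000e+00]), 'ee_pos': array([ 0.125, -0.536,  0.404]), 'eef_rot': array([-3.14, -0.  ,  0.23]), 'force': array([-0.171,  0.099, -1.041]), 'moment': array([ 0.015, -0.009,  0.006]), 'grip_force': np.float64(0.0), 'grip_width': np.float64(0.094)} 0.1804
scene [[517.1, 0.0, 281.1], [0.0, 517.1, 217.4], [0.0, 0.0, 1.0]] [-0.503  0.5    0.626] [[-0.462, -0.887, 0.01], [-0.358, 0.177, -0.917], [0.811, -0.427, -0.399]]
top [[414.8, 0.0, 276.5], [0.0, 414.8, 206.8], [0.0, 0.0, 1.0]] [ 0.449 -0.053  1.292] [[0.013, -1.0, 0.01], [-0.995, -0.014, -0.102], [0.102, -0.009, -0.995]]
```

View pics/scene0.png

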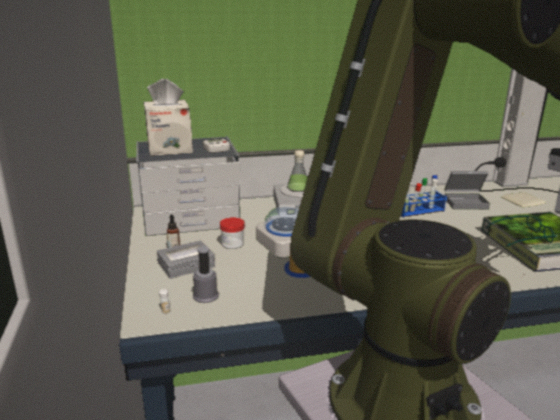

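View pics/top0.png

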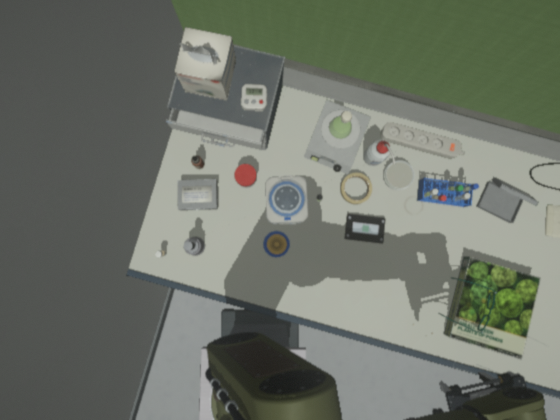

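The scene view shows the handle in its stand at about (205,275). The top view shows the stand at (193,245), the brass weight in its nest at (276,244), the board at (365,228), and a hotplate behind the weight at (287,199). Next I'll enlarge these and measure.

```bash
cat > h.py <<'E'
import numpy as np,cv2
def ray(c,u,v):
    d=c["R"].T@np.linalg.inv(c["intrinsics"])@np.array([u,v,1.]);o=-c["R"].T@c["t"];return o,d/np.linalg.norm(d)
def onz(c,u,v,z):
    o,d=ray(c,u,v);return o+d*(z-o[2])/d[2]
def proj(c,X):
    p=c["intrinsics"]@(c["R"]@np.array(X)+c["t"]);return p[:2]/p[2]
def load(n): return dict(np.load(f"pics/{n}.npz"))
E
python3 - <<'E'
from h import *
t=load("top0");s=load("scene0")
a=cv2.resize(t["img"][205:275,170:400],None,fx=3.4,fy=3.4,interpolation=cv2.INTER_CUBIC)
b=cv2.resize(s["img"][210:320,140:330],None,fx=3.1,fy=3.1,interpolation=cv2.INTER_CUBIC)
w=max(a.shape[1],b.shape[1]);pad=lambda i:cv2.copyMakeBorder(i,0,0,0,w-i.shape[1],0)
cv2.imwrite("pics/c1.png",np.vstack([pad(a),pad(b)]))
hsv=cv2.cvtColor(t["img"],cv2.COLOR_BGR2HSV)
def cen(m,r0,r1,c0,c1,name):
    k=np.zeros(m.shape,np.uint8);k[r0:r1,c0:c1]=m[r0:r1,c0:c1]*255
    cs=max(cv2.findContours(k,0,2)[0],key=cv2.contourArea);h=cv2.convexHull(cs)
    (x,y),wh,a=cv2.minAreaRect(h);M=cv2.moments(h);print(name,M['m10']/M['m00'],M['m01']/M['m00'],wh,a);return M['m10']/M['m00'],M['m01']/M['m00']
H,S,V=cv2.split(hsv)
n=cen((H>100)&(H<130)&(S>100),220,270,250,300,"nest");print(onz(t,*n,.01))
w=cen((H>8)&(H<30)&(S>90),230,260,262,292,"brass");print(onz(t,*w,.059))
bd=cen(V<60,205,245,340,390,"board");print(onz(t,*bd,.014))
st=cen((V<110)&(S<60)&(V>0),230,262,178,210,"stand");print(onz(t,*st,.03))
print(V[236:256,184:206])
E
```

```text
nest 276.0802946593002 243.72707182320443 (24.041629791259766, 23.33452033996582) 45.0
[ 0.4662298  -0.06412644  0.01      ]
brass 276.4464894342195 243.88002726653033 (17.441329956054688, 17.441329956054688) 26.56505012512207
[ 0.46513382 -0.0647814   0.059     ]
board 364.1332513325133 228.81590815908157 (36.88413619995117, 23.41148567199707) 6.34019136428833
[ 0.51561518 -0.33534538  0.014     ]
stand 196.84711111111108 243.47911111111108 (17.677669525146484, 14.142135620117188) 45.0
[0.46355014 0.1757795  0.03      ]
[[176 177 176 176 167 132 111 109 103 100  98  95  95  99 104 109 111 113
  114 115 133 165]
 [176 176 175 172 161 125 103  96  89  85  84  80  79  82  88  93  99 108
  112 113 133 166]
 [176 175 170 156 141 116  94  87  83  82  81  79  79  81  75  78  83  95
  107 112 133 167]
 [175 169 156 138 122 105  92  90  89  87  85  83  87  97  88  72  72  81
   95 108 132 167]
 [171 157 139 127 117 102  95  96  94  93  92  90  95 108 103  82  70  72
   83  99 128 166]
 [162 142 133 130 125 114 107  97  93  93  96  99 107 108 109  93  75  69
   72  87 122 165]
 [154 141 140 1
[... 587 characters left out ...]
8 143 147 138 121 118  99  79
   75  95 129 165]
 [155 142 144 147 149 150 140 118 112 127 140 147 144 131 122 116  92  76
   84 110 146 170]
 [164 143 135 136 142 147 142 137 137 145 147 142 136 127 122 106  86  82
   94 126 160 173]
 [170 152 134 129 133 143 145 147 147 142 138 131 128 124 113  94  84  92
  113 141 168 176]
 [174 165 148 136 132 136 142 145 144 133 130 125 124 116 102  91  96 115
  138 160 173 176]
 [176 173 165 155 146 138 140 139 134 128 127 123 112 103  98 105 122 142
  161 172 175 176]
 [175 176 174 170 164 155 154 144 135 126 120 115 111 115 123 132 153 164
  171 175 176 176]
 [176 176 176 175 173 169 169 163 152 143 139 134 137 142 155 162 170 174
  175 176 176 177]]
```

View pics/c1.png

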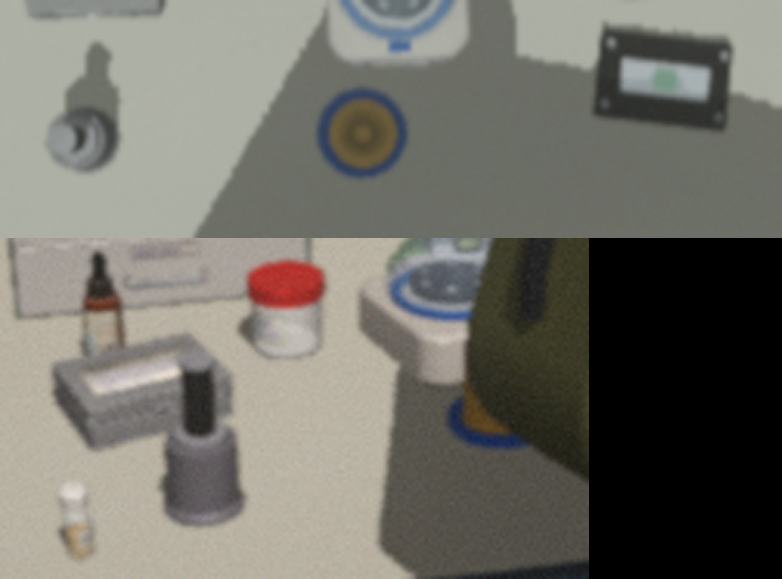

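Crop shows handle cap at top-image ≈(189,245), stand foot ≈(194.4,246), weight concentric in nest, board tilted about 6° with the slide centred in it. No obstruction over the handle.

```bash
python3 - <<'E'
from h import *
t=load("top0");s=load("scene0")
print("cap top",onz(t,189.1,245,.12),"foot",onz(t,194.4,245.9,.015),"cap scene",onz(s,203.2,247.7,.12))
H,S,V=cv2.split(cv2.cvtColor(t["img"],cv2.COLOR_BGR2HSV))
m=np.zeros(V.shape,np.uint8);m[210:245,343:388]=V[210:245,343:388]<60
h=cv2.convexHull(max(cv2.findContours(m,0,2)[0],key=cv2.contourArea))
b=cv2.boxPoints(cv2.minAreaRect(h));P=np.array([onz(t,*p,.014) for p in b]);print(P)
for i in range(2):
    d=P[i+1]-P[i];print(np.linalg.norm(d),np.degrees(np.arctan2(d[1],d[0])))
E
python3 -m jog '[[4.5,-1,0,0,0,0.03],[9,-2.5,0,0,0,0.06],[13.5,-4,0,0,0,0.09],[18,-5.5,0,0,0,0.12],[22.5,-7,0,0,0,0.15],[27,-8,0,0,0,0.18],[31.5,-9.5,0,0,0,0.21],[36,-10.7,0,0,0,0.23]]'
```

```text
cap top [0.45797187 0.18105975 0.12      ] foot [0.45624848 0.18572717 0.015     ] cap scene [0.45628915 0.18344115 0.12      ]
[[ 0.48660258 -0.27538862  0.014     ]
 [ 0.55860626 -0.28368011  0.014     ]
 [ 0.54752787 -0.39733828  0.014     ]
 [ 0.47559592 -0.38839081  0.014     ]]
0.07247950669825295 -6.568881609829466
0.11419681244085432 -95.56709940291908
time_s: 0.9
ee_pos: [0.4529, -0.3479, 0.4045]
eef_rot: [-3.141, 0.0, -0.001]
force: [-0.7, -0.2, -0.0]
grip_width: 0.0943
grip_force: 0.0
```

```bash
cat > snap.py <<'E'
import sys
from station import ctrl
from h import *
for n in sys.argv[2:]:
    c=ctrl.camera(n);k=f"{n}_{sys.argv[1]}";np.savez(f"pics/{k}.npz",**c);cv2.imwrite(f"pics/{k}.png",c["img"])
E
python3 snap.py board wrist
python3 -m jog '[[0,-4.5,0,0,0,0],[0,-9,0,0,0,0],[0,-13.5,0,0,0,0],[0,-18,0,0,0,0],[0.5,-22.5,0,0,0,0],[1,-27,0,0,0,0],[1.3,-28.4,0,0,0,0]]'
python3 snap.py weight wrist
python3 -m jog '[[0,-4.5,0,0,0,0],[0,-9,0,0,0,0],[0,-13.5,0,0,0,0],[0,-18,0,0,0,0],[-0.5,-22.5,0,0,0,0],[-0.9,-24.6,0,0,0,0],[-0.9,-24.6,0,0,0,0]]'
python3 snap.py handle wrist scene
python3 - <<'E'
from h import *
i=[load(f"wrist_{k}")["img"] for k in("board","weight","handle")]+[load("scene_handle")["img"]]
i=[cv2.resize(x,(400,300)) for x in i]
cv2.imwrite("pics/q1.png",np.vstack([np.hstack(i[:2]),np.hstack(i[2:])]))
for k in("board","weight","handle"):
    c=load(f"wrist_{k}");print(-c["R"].T@c["t"],c["R"].round(2).tolist(),c["intrinsics"][0])
E
```

```text
time_s: 1.65
ee_pos: [0.4643, -0.0623, 0.4046]
eef_rot: [-3.141, 0.0, 0.002]
force: [0.3, -0.7, -0.5]
grip_width: 0.094
grip_force: 0.0
time_s: 2.4
ee_pos: [0.4552, 0.1822, 0.4043]
eef_rot: [3.142, 0.001, 0.003]
force: [-0.3, 0.3, -1.2]
grip_width: 0.0937
grip_force: 0.0
[ 0.53399389 -0.34829244  0.38433142] [[-0.0, -1.0, -0.0], [-0.96, 0.0, 0.28], [-0.28, 0.0, -0.96]] [338.37400441   0.         280.33648415]
[ 0.54540724 -0.06235041  0.38452447] [[0.0, -1.0, -0.0], [-0.96, -0.0, 0.28], [-0.28, -0.0, -0.96]] [338.37400441   0.         280.33648415]
[0.53629938 0.18214912 0.38411396] [[0.0, -1.0, 0.0], [-0.96, -0.0, 0.28], [-0.28, -0.0, -0.96]] [338.37400441   0.         280.33648415]
```

View pics/q1.png

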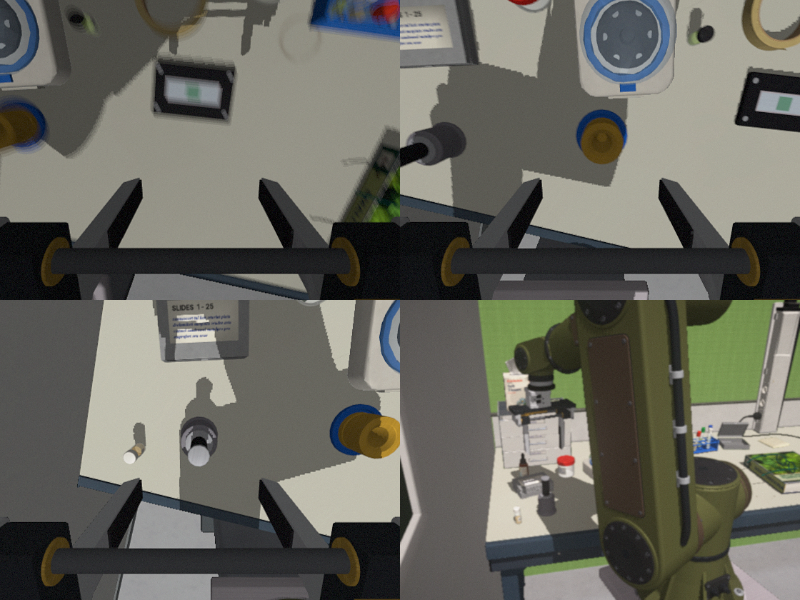

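Four-panel view: handle cap at wrist px ≈(277,213), brass top ≈(283,199) in the weight view, board ≈(270,130) in its view. The fingers straddle the handle's line properly.

```bash
python3 - <<'E'
from h import *
c=load("wrist_handle");H,S,V=cv2.split(cv2.cvtColor(c["img"],cv2.COLOR_BGR2HSV))
def big(m,r0,r1,c0,c1):
    k=np.zeros(m.shape,np.uint8);k[r0:r1,c0:c1]=m[r0:r1,c0:c1]
    return cv2.convexHull(max(cv2.findContours(k,0,2)[0],key=cv2.contourArea))
h=big((V>135)&(S<60),190,240,255,305);(u,v),r=cv2.minEnclosingCircle(h);e=cv2.fitEllipse(h)
print("cap",u,v,r,e,onz(c,*e[0],.12), "exp r",338*.013/.27)
c=load("wrist_weight");H,S,V=cv2.split(cv2.cvtColor(c["img"],cv2.COLOR_BGR2HSV))
m=(H>8)&(H<30)&(S>110)
h=big(m,140,240,235,330);x,y,w,hh=cv2.boundingRect(h);print("brass box",x,y,w,hh)
# nest outer ellipse
hn=big(((H>100)&(H<130)&(S>100))|m,140,240,235,330);print("nest box",cv2.boundingRect(hn))
for X in((.466,-.064,.059),(.466,-.064,.005)): 
  a=np.linspace(0,6.28,90);q=np.array([proj(c,(X[0]+.03*np.cos(t),X[1]+.03*np.sin(t),X[2])) for t in a]);print("pred",q.min(0),q.max(0))
hn2=big((H>100)&(H<130)&(S>100),140,240,235,330).reshape(-1,2)
up=hn2[hn2[:,1]<190];
cx,cy=(hn2[:,0].min()+hn2[:,0].max())/2,hn2[:,1].min()
a=np.linspace(0,6.28,90);q=np.array([proj(c,(.466+.041*np.cos(t),-.064+.041*np.sin(t),.01)) for t in a]);print("nest pred",q.min(0),q.max(0),"obs",hn2.min(0),hn2.max(0))
# brass rows widths: top disc
for r in range(165,230,5):
    z=np.where(m[r,235:330])[0];print(r,(z.min()+235,z.max()+235) if len(z) else None, end=' ')
i=cv2.resize(c["img"][140:240,235:335],None,fx=4,fy=4,interpolation=cv2.INTER_CUBIC)
cb=load("wrist_board");j=cb["img"][70:190,200:345]
H,S,V=cv2.split(cv2.cvtColor(cb["img"],cv2.COLOR_BGR2HSV))
h=big(V<70,75,180,205,340);b=cv2.boxPoints(cv2.minAreaRect(h));P=np.array([onz(cb,*p,.014) for p in b]);print(P,P.mean(0))
g=big((V>110)&(S<90),100,160,232,312);b=cv2.boxPoints(cv2.minAreaRect(g));P=np.array([onz(cb,*p,.014) for p in b]);print("slide",P,P.mean(0))
j=cv2.resize(j,(483,400));cv2.imwrite("pics/q2.png",np.hstack([i[:,:310],j])[:, :793])
E
```

```text
cap 277.53570556640625 218.5 14.951245307922363 ((277.64752197265625, 218.28797912597656), (28.335859298706055, 29.699357986450195), 87.36347198486328) [0.45669362 0.1841355  0.12      ] exp r 16.274074074074072
brass box 254 165 58 65
nest box (247, 154, 71, 76)
pred [251.6306827 170.1508564] [312.2962526  229.15082477]
pred [255.49793471 162.83740645] [308.02362896 214.40145312]
nest pred [245.42781279 153.35003056] [318.12583453 224.68344794] obs [247 154] [317 207]
165 (np.int64(278), np.int64(287)) 170 (np.int64(268), np.int64(298)) 175 (np.int64(263), np.int64(302)) 180 (np.int64(260), np.int64(305)) 185 (np.int64(258), np.int64(307)) 190 (np.int64(256), np.int64(309)) 195 (np.int64(255), np.int64(311)) 200 (np.int64(254), np.int64(311)) 205 (np.int64(254), np.int64(310)) 210 (np.int64(256), np.int64(309)) 215 (np.int64(258), np.int64(306)) 220 (np.int64(262), np.int64(303)) 225 (np.int64(268), np.int64(297)) [[ 0.49324352 -0.2732721   0.014     ]
 [ 0.56965943 -0.28654185  0.014     ]
 [ 0.55754908 -0.39804589  0.014     ]
 [ 0.47960117 -0.39159842  0.014     ]] [ 0.5250133  -0.33736456  0.014     ]
slide [[ 0.51118646 -0.29458523  0.014     ]
 [ 0.5419067  -0.29954338  0.014     ]
 [ 0.53310072 -0.37778487  0.014     ]
 [ 0.50195089 -0.37470555  0.014     ]] [ 0.52203619 -0.33665476  0.014     ]
```

View pics/q2.png

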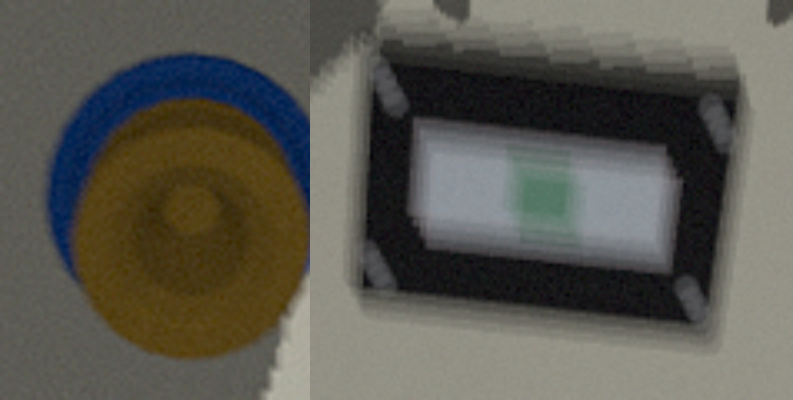

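The left crop shows the socket concentric with the brass. The right crop shows the slide with its green specimen at its middle, slightly blurred, so I'll re-measure it later. Next: descend onto the handle and grip.

```bash
python3 -m jog '[[0.15,-0.2,3,0,0,0],[0.15,-0.2,6,0,0,0],[0.15,-0.2,9,0,0,0],[0.15,-0.2,11.5,0,0,0],[0.15,-0.2,13,0,0,0],[0.15,-0.2,13.6,0,0,0],[0.15,-0.2,13.6,0,0,0]]' 60
python3 -m jog '[[0,0,0,0,0,0],[0,0,0,0,0,0],[0,0,0,0,0,0],[0,0,0,0,0,0],[0,0,0,0,0,0],[0,0,0,0,0,0],[0,0,0,0,0,0],[0,0,0,0,0,0]]' 10 50
```

```text
time_s: 3.2
ee_pos: [0.4574, 0.1817, 0.2684]
eef_rot: [3.141, 0.001, -0.002]
force: [-0.1, 0.3, 0.3]
grip_width: 0.0568
grip_force: 0.0
time_s: 4.0
ee_pos: [0.4571, 0.1827, 0.2689]
eef_rot: [-3.141, -0.001, -0.0]
force: [-0.7, 0.7, 6.0]
grip_width: 0.0238
grip_force: 50.0
```

```bash
python3 -m jog '[[0,0,-1,0,0,0],[0,0,-2.5,0,0,0],[0,0,-4.5,0,0,0],[0,0,-7,0,0,0],[0,0,-10,0,0,0],[0,0,-13,0,0,0],[0,0,-13.6,0,0,0],[0,0,-13.6,0,0,0]]'
python3 -m jog '[[0,3,0,0,0,0],[0.1,6,0,0,0,0],[0.2,9,0,0,0,0],[0.3,12,0,0,0,0],[0.3,13,0,0,0,0],[0.3,13,0,0,0,0],[0.3,13,0,0,0,0]]'
python3 snap.py held wrist scene top
python3 - <<'E'
from h import *
from station import ctrl
o=ctrl.get_obs();print(o["ee_pos"],o["eef_rot"],o["force"],o["moment"])
i=[load("scene_held")["img"][150:350,100:400],load("wrist_held")["img"],load("top_held")["img"][150:300,130:330]]
i=[cv2.resize(x,(400,300)) for x in i]
cv2.imwrite("pics/q3.png",np.vstack([np.hstack(i[:2]),np.hstack([i[2],i[2]*0])]))
E
```

```text
time_s: 4.8
ee_pos: [0.4569, 0.1826, 0.4049]
eef_rot: [-3.141, -0.001, -0.0]
force: [-0.2, 0.2, -2.2]
grip_width: 0.0242
grip_force: 50.0
time_s: 5.5
ee_pos: [0.46, 0.0533, 0.404]
eef_rot: [-3.141, 0.001, -0.0]
force: [-0.7, 0.6, -1.8]
grip_width: 0.024
grip_force: 50.0
[0.45999496 0.05356572 0.40441231] [-3.14146500e+00  3.72310318e-04  1.01808946e-03] [-0.46969238 -0.78211145 -0.99876621] [-0.01367505  0.03397036  0.00735993]
```

View pics/q3.png

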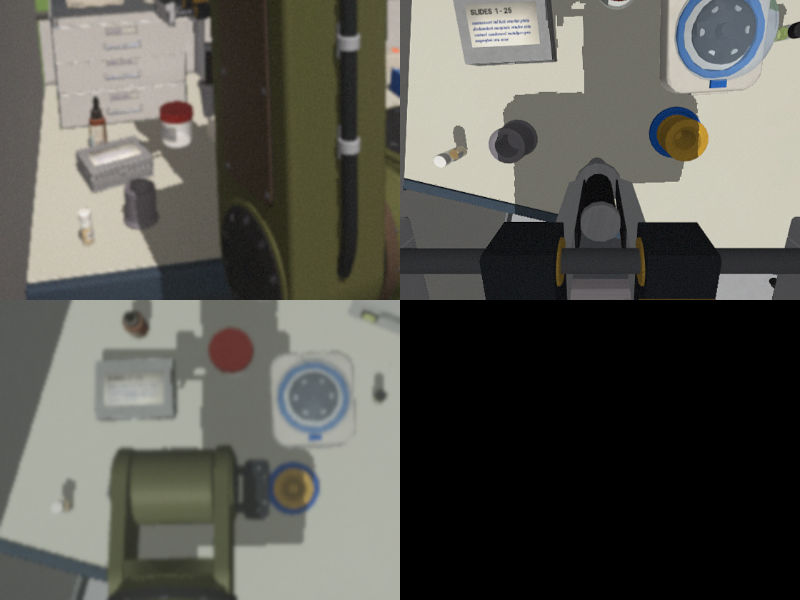

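The handle is held and came free of the stand. In the wrist view its cap is at about (280,311), and the arc of the collar's far edge shows at about (276,220). I'll check tilt and offset.

```bash
python3 - <<'E'
from h import *
c=load("wrist_held");T=np.array([.460,.0534,.4044]);img=c["img"];H,S,V=cv2.split(cv2.cvtColor(img,cv2.COLOR_BGR2HSV))
g=cv2.GaussianBlur(V,(3,3),0)
print("col278 v200-350",g[205:345:2,278].tolist())
for v in(300,310,320): print(v,g[v,245:316].tolist())
for z in range(2):
  zc=T[2]-.1804+(.032 if z==0 else -.026);r=.013 if z==0 else .0195
  a=np.linspace(0,6.28,90);q=np.array([proj(c,(T[0]+r*np.cos(t),T[1]+r*np.sin(t),zc)) for t in a]);print("pred",q.min(0),q.max(0))
  print(proj(c,(T[0]+r+.001,T[1]+.001,zc))-proj(c,(T[0]+r,T[1],zc)))
print([proj(c,(T[0]+.008,T[1],T[2]-.1804-.081)),proj(c,(T[0]+.0165,T[1],T[2]-.1804-.032))])
cc=load("wrist_held");cv2.imwrite("pics/q4.png",cv2.resize(img[195:345,215:345],None,fx=4,fy=4,interpolation=cv2.INTER_CUBIC))
E
```

```text
col278 v200-350 [112, 110, 112, 113, 111, 114, 112, 109, 73, 64, 64, 67, 78, 87, 85, 84, 85, 86, 84, 51, 11, 16, 14, 18, 20, 16, 16, 14, 17, 17, 15, 16, 16, 13, 18, 16, 14, 15, 22, 63, 69, 78, 90, 86, 86, 85, 86, 85, 85, 83, 85, 83, 85, 85, 85, 84, 83, 86, 87, 87, 87, 86, 86, 85, 86, 86, 75, 58, 58, 58]
300 [86, 85, 72, 43, 22, 18, 19, 25, 41, 60, 72, 79, 84, 86, 87, 88, 87, 87, 88, 88, 88, 87, 86, 85, 85, 85, 86, 87, 87, 86, 85, 86, 85, 85, 85, 85, 85, 86, 86, 87, 87, 87, 86, 87, 88, 89, 88, 87, 87, 88, 90, 90, 89, 87, 87, 86, 86, 87, 87, 86, 84, 77, 55, 26, 15, 17, 21, 33, 56, 79, 87]
310 [79, 55, 27, 16, 16, 16, 21, 44, 75, 86, 85, 85, 84, 84, 86, 88, 89, 89, 88, 86, 85, 84, 84, 84, 85, 87, 87, 85, 85, 86, 86, 85, 85, 85, 85, 84, 85, 86, 87, 86, 86, 86, 87, 87, 87, 88, 87, 87, 88, 88, 88, 88, 87, 86, 86, 88, 88, 89, 89, 89, 89, 88, 83, 59, 28, 15, 17, 18, 19, 34, 61]
320 [29, 16, 20, 19, 17, 17, 21, 36, 62, 81, 86, 87, 88, 89, 89, 88, 87, 86, 84, 83, 83, 85, 87, 86, 87, 87, 87, 86, 85, 86, 85, 85, 86, 87, 88, 86, 87, 87, 87, 87, 88, 88, 87, 86, 88, 88, 88, 87, 86, 85, 84, 85, 86, 86, 86, 88, 89, 89, 87, 87, 87, 88, 70, 36, 18, 17, 17, 18, 20, 20, 22]
pred [249.29904235 285.73664303] [309.84197718 338.9551044 ]
[-2.39623401 -2.1550382 ]
pred [246.95767736 227.39411874] [312.62219991 288.07879232]
[-1.73507587 -1.64428799]
[array([279.89575309, 218.79633137]), array([279.7689596 , 229.00171812])]
```

View pics/q4.png

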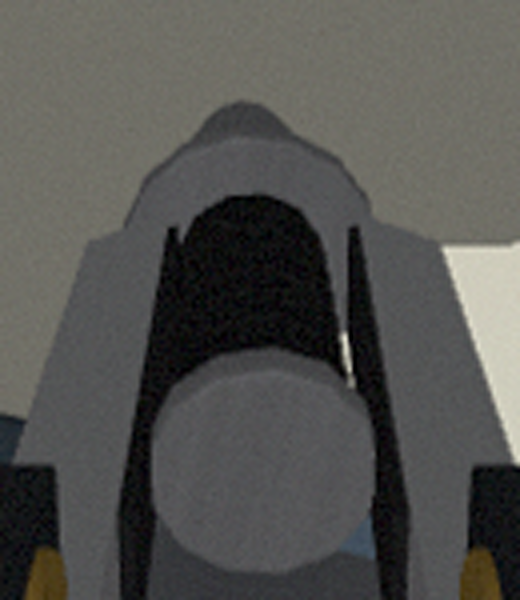

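The crop shows the handle tilted about 1.5°: cap centre u≈281, tip u≈276, so the tip sits about 2.5 mm to +y. I'll compensate by letting it drop loosely into the taper and then regripping before pressing.

```bash
python3 -m jog '[[0.2,4,0,0,0,0],[0.5,8,0,0,0,0],[0.7,11,0,0,0,0],[0.7,12,1,0,0,0],[0.7,12,4,0,0,0],[0.7,12,7,0,0,0],[0.7,12,7,0,0,0]]'
python3 -m jog '[[0,0,1,0,0,0],[0,0,2,0,0,0],[0,0,3,0,0,0],[0,0,4,0,0,0],[0,0,4.5,0,0,0],[0,0,4.8,0,0,0],[0,0,4.8,0,0,0]]'
python3 snap.py above wrist
```

```text
time_s: 6.35
ee_pos: [0.4664, -0.0663, 0.3311]
eef_rot: [-3.14, 0.006, 0.001]
force: [-0.6, 0.6, -1.0]
grip_width: 0.0241
grip_force: 50.0
time_s: 7.05
ee_pos: [0.467, -0.0674, 0.2864]
eef_rot: [-3.142, 0.0, -0.0]
force: [0.8, -0.8, -1.9]
grip_width: 0.0245
grip_force: 50.0
```

```bash
python3 -m jog '[[0,0,0.2,0,0,0],[0,0,0.4,0,0,0],[0,0,0.5,0,0,0],[0,0,0.5,0,0,0]]'
python3 -m jog '[[0,0,0.1,0,0,0],[0,0,0.1,0,0,0]]'
```

```text
time_s: 7.5
ee_pos: [0.467, -0.0674, 0.2816]
eef_rot: [3.141, 0.0, -0.0]
force: [-0.6, -2.0, -0.5]
grip_width: 0.0239
grip_force: 50.0
time_s: 7.7
ee_pos: [0.467, -0.0674, 0.2806]
eef_rot: [3.141, -0.0, -0.0]
force: [-0.1, -2.4, -0.5]
grip_width: 0.0243
grip_force: 50.0
```

```bash
python3 -m jog '[[0,0,0.1,0,0,0],[0,0,0.1,0,0,0]]'
python3 -m jog '[[0,0,0,0,0,0],[0,0,0,0,0,0],[0,0,0,0,0,0],[0,0,0,0,0,0],[0,0,0,0,0,0],[0,0,0,0,0,0]]' 55
python3 snap.py dropped wrist
python3 - <<'E'
from h import *
c=load("wrist_dropped");T=np.array([.467,-.0674,.2796]);img=c["img"];
# handle seated: tip z .017, cap top .130
for zc,r in((.130,.013),(.072,.0195),(.059,.03)):
  a=np.linspace(0,6.28,90);q=np.array([proj(c,(.466+r*np.cos(t),-.066+r*np.sin(t),zc)) for t in a]);print("pred",q.min(0),q.max(0));cv2.polylines(img,[np.int32(np.round(q))],1,(0,255,0) if zc>.1 else (0,0,255),1)
cv2.imwrite("pics/q5.png",cv2.resize(img[190:350,200:360],None,fx=3.5,fy=3.5,interpolation=cv2.INTER_CUBIC))
E
```

```text
time_s: 7.9
ee_pos: [0.467, -0.0674, 0.2797]
eef_rot: [3.141, -0.0, -0.0]
force: [-0.5, -3.4, 1.2]
grip_width: 0.0242
grip_force: 50.0
time_s: 8.5
ee_pos: [0.467, -0.0673, 0.2796]
eef_rot: [-3.142, 0.0, -0.0]
force: [0.2, -0.0, -0.5]
grip_width: 0.0517
grip_force: 0.0
pred [246.91018211 286.25726675] [306.65975131 338.80705447]
pred [245.23600267 228.45004265] [310.27013244 288.54125371]
pred [230.762865   205.43544126] [325.03753633 293.23871417]
```

View pics/q5.png

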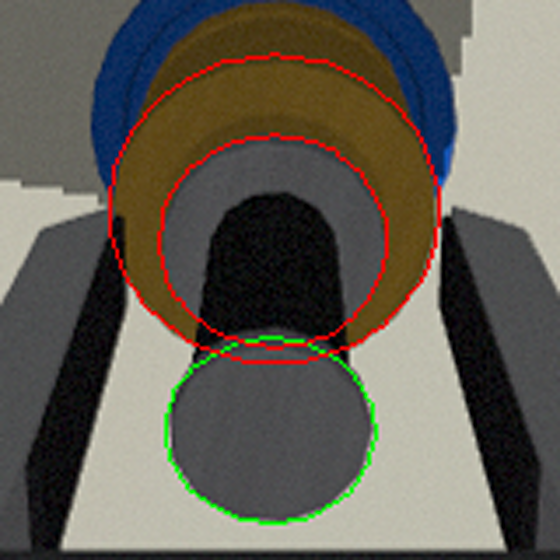

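Overlay matches: the handle stands upright in the socket at (0.466,−0.066). Now I'll centre, regrip and press in small steps.

```bash
python3 -m jog '[[-0.1,-0.13,0.1,0,0,0],[-0.1,-0.13,0.1,0,0,0],[-0.1,-0.13,0.1,0,0,0]]'
python3 -m jog '[[0,0,0,0,0,0],[0,0,0,0,0,0],[0,0,0,0,0,0],[0,0,0,0,0,0],[0,0,0,0,0,0],[0,0,0,0,0,0]]' 10 60
python3 -m jog '[[0,0,0.02,0,0,0],[0,0,0.02,0,0,0]]'
python3 -m jog '[[0,0,0.02,0,0,0],[0,0,0.02,0,0,0]]'
```

```text
time_s: 8.85
ee_pos: [0.466, -0.066, 0.2786]
eef_rot: [-3.142, 0.0, -0.0]
force: [0.7, 1.2, -0.1]
grip_width: 0.0518
grip_force: 0.0
time_s: 9.45
ee_pos: [0.466, -0.0661, 0.2787]
eef_rot: [3.142, -0.0, -0.0]
force: [-0.3, 0.6, 0.3]
grip_width: 0.0237
grip_force: 60.0
time_s: 9.65
ee_pos: [0.466, -0.066, 0.2785]
eef_rot: [3.142, -0.0, -0.0]
force: [0.8, 0.9, 2.5]
grip_width: 0.0238
grip_force: 60.0
time_s: 9.85
ee_pos: [0.4661, -0.066, 0.2784]
eef_rot: [3.142, -0.0, -0.0]
force: [0.2, 0.5, 3.6]
grip_width: 0.0239
grip_force: 60.0
```

```bash
for i in 1 2 3; do :; done
python3 -m jog '[[0,0,0.04,0,0,0],[0,0,0.04,0,0,0]]' | grep force
python3 -m jog '[[0,0,0.04,0,0,0],[0,0,0.04,0,0,0]]' | grep force
python3 -m jog '[[0,0,0.03,0,0,0],[0,0,0.03,0,0,0]]' | grep -E "force|ee_pos"
```

```text
force: [-1.1, 1.0, 6.9]
grip_force: 60.0
force: [-1.0, 1.5, 9.5]
grip_force: 60.0
ee_pos: [0.4663, -0.0661, 0.2781]
force: [-1.9, 1.4, 12.1]
grip_force: 60.0
```

```bash
python3 -m jog '[[0,0,0.05,0,0,0],[0,0,0.05,0,0,0]]' | grep force
python3 -m jog '[[0,0,0.05,0,0,0],[0,0,0.05,0,0,0]]' | grep force
python3 -m jog '[[0,0,0.03,0,0,0],[0,0,0.03,0,0,0],[0,0,0.03,0,0,0]]' | grep -E "force|ee_pos"
```

```text
force: [-1.5, 1.8, 15.5]
grip_force: 60.0
force: [-2.8, 2.9, 20.8]
grip_force: 60.0
ee_pos: [0.4666, -0.0661, 0.2778]
force: [-3.6, 2.5, 22.7]
grip_force: 60.0
```

```bash
python3 -m jog '[[0,0,0.03,0,0,0],[0,0,0.03,0,0,0],[0,0,0.03,0,0,0]]' | grep -E "force|ee_pos"
python3 -m jog '[[0,0,-0.1,0,0,0],[0,0,-0.2,0,0,0],[0,0,-0.3,0,0,0],[0,0,-0.4,0,0,0],[0,0,-0.5,0,0,0],[0,0,-0.7,0,0,0],[0,0,-0.9,0,0,0],[0,0,-0.9,0,0,0]]'
```

```text
ee_pos: [0.4667, -0.0661, 0.2777]
force: [-3.3, 2.6, 25.7]
grip_force: 60.0
time_s: 12.25
ee_pos: [0.466, -0.0661, 0.2847]
eef_rot: [3.142, -0.0, -0.0]
force: [-0.7, 0.8, -7.4]
grip_width: 0.0239
grip_force: 60.0
```

```bash
python3 -m jog '[[0,0,-0.5,0,0,0],[0,0,-1.2,0,0,0],[0,0,-2.2,0,0,0],[0,0,-3.6,0,0,0],[0,0,-5.2,0,0,0],[0,0,-6.8,0,0,0],[0,0,-7.8,0,0,0],[0,0,-8,0,0,0]]'
python3 -m jog '[[0,1,0,0,0,0],[0,3,0,0,0,0],[0,5.5,0,0,0,0],[0,8,0,0,0,0],[0,10.5,0,0,0,0],[0,12.5,0,0,0,0],[0,13.5,0,0,0,0],[0,13.5,0,0,0,0]]'
python3 -m jog '[[0,0,0,0,0,0],[0,0,0,0,0,0]]'
python3 snap.py carry wrist scene top
python3 - <<'E'
from h import *
i=[load("scene_carry")["img"][150:400,100:500],load("wrist_carry")["img"],load("top_carry")["img"][150:300,230:430]]
i=[cv2.resize(x,(400,300)) for x in i]
cv2.imwrite("pics/q6.png",np.vstack([np.hstack(i[:2]),np.hstack([i[2],i[2]*0])]))
E
```

```text
time_s: 13.05
ee_pos: [0.466, -0.0661, 0.3661]
eef_rot: [3.141, -0.002, -0.0]
force: [0.4, -0.1, -0.6]
grip_width: 0.0239
grip_force: 60.0
time_s: 13.85
ee_pos: [0.4658, -0.2021, 0.3639]
eef_rot: [-3.141, 0.001, -0.002]
force: [0.7, 0.9, -1.7]
grip_width: 0.024
grip_force: 60.0
time_s: 14.05
ee_pos: [0.466, -0.2004, 0.3645]
eef_rot: [-3.141, 0.0, 0.001]
force: [0.8, 0.1, -1.2]
grip_width: 0.0239
grip_force: 60.0
```

View pics/q6.png

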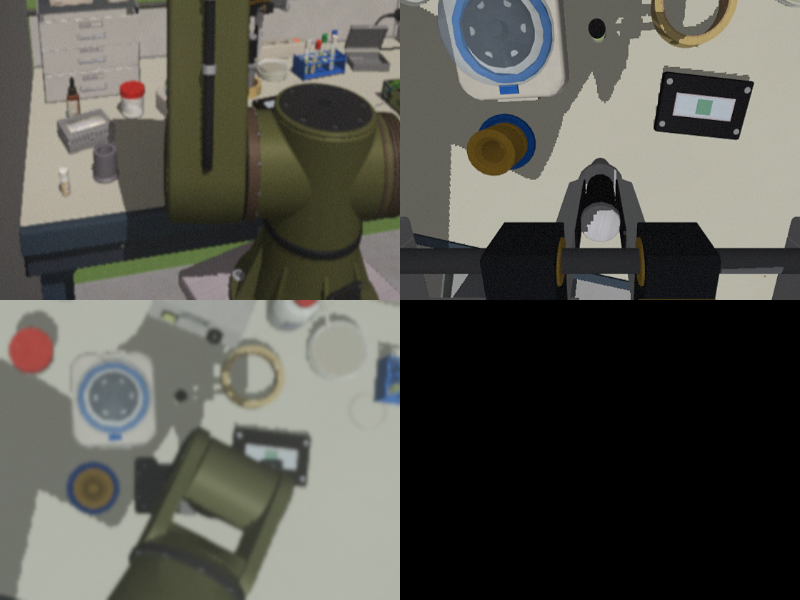

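The joint let go: the weight is still in its nest at wrist px ≈(133,207), the handle is in the gripper, and the board is in clear view at ≈(425,147). I'll re-measure the weight and board from this sharp frame, then press harder and lift more smoothly.

```bash
python3 - <<'E'
from h import *
c=load("wrist_carry");img=c["img"];H,S,V=cv2.split(cv2.cvtColor(img,cv2.COLOR_BGR2HSV))
def big(m,r0,r1,c0,c1):
    k=np.zeros(m.shape,np.uint8);k[r0:r1,c0:c1]=m[r0:r1,c0:c1]
    return cv2.convexHull(max(cv2.findContours(k,0,2)[0],key=cv2.contourArea))
h=big((V<75),90,205,345,500);h=cv2.approxPolyDP(h,6,True).reshape(-1,2);P=np.array([onz(c,*map(float,p),.014) for p in h]);print(P,P.mean(0))
g=big((V>120),115,180,370,480);b=cv2.boxPoints(cv2.minAreaRect(g));P=np.array([onz(c,*p,.014) for p in b]);print("slide",P,P.mean(0))
gr=(H>45)&(H<85)&(S>50);h=big(gr,120,180,390,460);M=cv2.moments(h);print("green",onz(c,M['m10']/M['m00'],M['m01']/M['m00'],.014))
h=big((H>8)&(H<30)&(S>110),150,260,70,200);print("brass",cv2.boundingRect(h))
t=load("top_carry");print("weight cen from brass left/bottom:")
for y in(-.063,-.066):
  for x in(.464,.467):
    a=np.linspace(0,6.28,200);q=np.array([proj(c,(x+.03*np.cos(t),y+.03*np.sin(t),.059)) for t in a]);print(x,y,q.min(0).round(1),q.max(0).round(1))
T=np.array([.466,-.2004,.3645])
for zc,r in((.032,.013),(-.026,.0195)):
  a=np.linspace(0,6.28,90);q=np.array([proj(c,(T[0]+r*np.cos(t),T[1]+r*np.sin(t),T[2]-.1804+zc)) for t in a]);cv2.polylines(img,[np.int32(np.round(q))],1,(0,255,0),1)
cv2.imwrite("pics/q7.png",cv2.resize(img[150:345,60:345],None,fx=2.7,fy=2.7,interpolation=cv2.INTER_CUBIC))
E
```

```text
[[ 0.56022767 -0.28176686  0.014     ]
 [ 0.54956648 -0.39944667  0.014     ]
 [ 0.47507436 -0.39357253  0.014     ]
 [ 0.48517346 -0.27631673  0.014     ]] [ 0.51751049 -0.3377757   0.014     ]
slide [[ 0.50587539 -0.2988662   0.014     ]
 [ 0.53595833 -0.2997152   0.014     ]
 [ 0.52730342 -0.38074311  0.014     ]
 [ 0.49675963 -0.38202843  0.014     ]] [ 0.51647419 -0.34033824  0.014     ]
green [ 0.51671946 -0.34001928  0.014     ]
brass (94, 172, 85, 74)
weight cen from brass left/bottom:
0.464 -0.063 [ 89.2 181.6] [158.1 247.2]
0.467 -0.063 [ 88.6 178.1] [157.7 244.1]
0.464 -0.066 [ 92.6 181.6] [161.5 247.2]
0.467 -0.066 [ 92.1 178.1] [161.1 244.1]
```

View pics/q7.png

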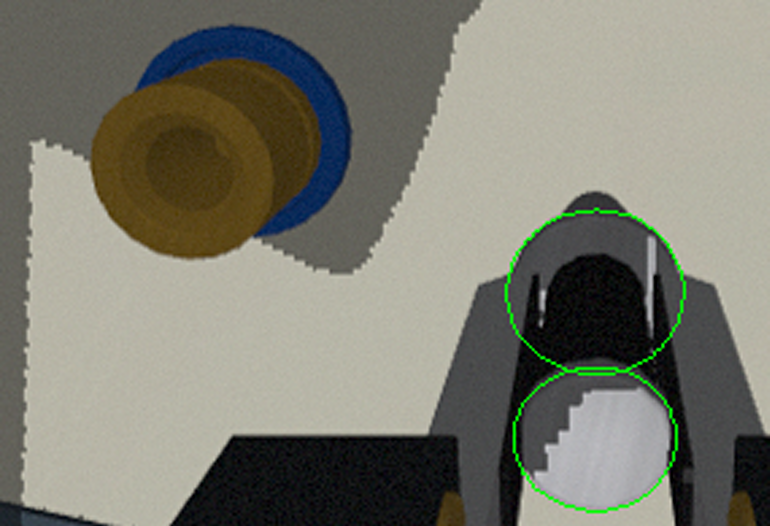

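Handle is upright in the grip (overlay fits), and the weight is at about (0.4655,−0.067). I'll reinsert it.

```bash
python3 -m jog '[[0,-3,0,0,0,0],[0,-6.5,0,0,0,0],[0,-10,0,0,0,0],[0,-12.5,0,0,0,0],[0,-13.4,0,0,0,0],[0,-13.4,0,0,0,0],[0,-13.4,0,0,0,0]]'
python3 -m jog '[[0,0,2,0,0,0],[0,0,4,0,0,0],[0,0,6,0,0,0],[0,0,7,0,0,0],[0,0,7.6,0,0,0],[0,0,7.8,0,0,0],[0,0,7.8,0,0,0]]'
python3 -m jog '[[0,0,0.2,0,0,0],[0,0,0.4,0,0,0],[0,0,0.4,0,0,0]]'
```

```text
time_s: 14.9
ee_pos: [0.4661, -0.0676, 0.3646]
eef_rot: [3.141, -0.0, -0.0]
force: [-0.7, 0.1, -2.1]
grip_width: 0.0238
grip_force: 60.0
time_s: 15.6
ee_pos: [0.4661, -0.0673, 0.2869]
eef_rot: [3.141, -0.0, -0.0]
force: [-0.2, -0.0, -2.4]
grip_width: 0.0238
grip_force: 60.0
time_s: 15.9
ee_pos: [0.466, -0.067, 0.2826]
eef_rot: [-3.141, -0.0, -0.0]
force: [1.1, 2.3, -0.8]
grip_width: 0.0236
grip_force: 60.0
```

```bash
python3 -m jog '[[0,-0.1,0.2,0,0,0],[0,-0.1,0.3,0,0,0],[0,-0.1,0.3,0,0,0]]'
python3 -m jog '[[0,0,0.1,0,0,0],[0,0,0.1,0,0,0]]'|grep -E "^force|ee"
python3 -m jog '[[0,0,0.1,0,0,0],[0,0,0.1,0,0,0]]'|grep -E "^force|ee"
```

```text
time_s: 16.2
ee_pos: [0.466, -0.066, 0.2794]
eef_rot: [3.142, 0.0, -0.0]
force: [0.1, 0.3, -1.7]
grip_width: 0.0238
grip_force: 60.0
ee_pos: [0.466, -0.066, 0.2786]
eef_rot: [-3.142, -0.0, -0.0]
force: [-0.0, 1.1, 0.4]
ee_pos: [0.4662, -0.066, 0.2781]
eef_rot: [3.141, -0.001, -0.0]
force: [-0.6, 1.6, 5.9]
```

```bash
python3 -m jog '[[-0.02,-0.02,0.08,0,0,0],[-0.02,-0.02,0.08,0,0,0]]'|grep -E "^force|ee"
python3 -m jog '[[-0.02,-0.02,0.08,0,0,0],[-0.02,-0.02,0.08,0,0,0]]'|grep -E "^force|ee"
python3 -m jog '[[0,0,0.05,0,0,0],[0,0,0.05,0,0,0]]'|grep -E "^force|ee"
```

```text
ee_pos: [0.4662, -0.0659, 0.2779]
eef_rot: [3.141, -0.003, -0.0]
force: [-0.6, 1.2, 12.1]
ee_pos: [0.4662, -0.0658, 0.2778]
eef_rot: [3.141, -0.004, -0.0]
force: [-2.3, 1.0, 18.1]
ee_pos: [0.4664, -0.0658, 0.2777]
eef_rot: [3.141, -0.005, -0.0]
force: [-2.7, 1.6, 23.5]
```

```bash
python3 -m jog '[[-0.03,0,0.05,0,0,0],[-0.03,0,0.05,0,0,0],[-0.03,0,0.05,0,0,0]]'|grep -E "^force|ee"
python3 -m jog '[[0,0,0.02,0,0,0],[0,0,0.02,0,0,0],[0,0,0.02,0,0,0]]'|grep -E "^force|ee"
python3 -m jog '[[0,0,-0.1,0,0,0],[0,0,-0.2,0,0,0],[0,0,-0.25,0,0,0],[0,0,-0.3,0,0,0],[0,0,-0.32,0,0,0],[0,0,-0.34,0,0,0],[0,0,-0.34,0,0,0]]'
```

```text
ee_pos: [0.4662, -0.0658, 0.2776]
eef_rot: [3.141, -0.006, -0.0]
force: [-3.1, 1.2, 26.8]
ee_pos: [0.4662, -0.0658, 0.2775]
eef_rot: [3.14, -0.006, -0.0]
force: [-3.0, 1.9, 28.6]
time_s: 18.5
ee_pos: [0.4653, -0.0657, 0.278]
eef_rot: [3.142, 0.0, -0.0]
force: [1.6, -0.7, 2.5]
grip_width: 0.0236
grip_force: 60.0
```

Now a very gentle lift.

```bash
python3 -m jog '[[0,0,-0.03,0,0,0],[0,0,-0.06,0,0,0],[0,0,-0.09,0,0,0],[0,0,-0.12,0,0,0],[0,0,-0.14,0,0,0],[0,0,-0.14,0,0,0]]'|grep -E "^force|ee"
python3 -m jog '[[0,0,-0.03,0,0,0],[0,0,-0.06,0,0,0],[0,0,-0.1,0,0,0],[0,0,-0.14,0,0,0],[0,0,-0.17,0,0,0],[0,0,-0.2,0,0,0],[0,0,-0.2,0,0,0],[0,0,-0.2,0,0,0]]'|grep -E "^force|ee"
python3 -m jog '[[0,0,-0.03,0,0,0],[0,0,-0.07,0,0,0],[0,0,-0.12,0,0,0],[0,0,-0.17,0,0,0],[0,0,-0.22,0,0,0],[0,0,-0.26,0,0,0],[0,0,-0.28,0,0,0],[0,0,-0.28,0,0,0]]'|grep -E "^force|ee"
python3 snap.py lift wrist
```

```text
ee_pos: [0.4652, -0.0656, 0.2793]
eef_rot: [-3.141, 0.001, -0.0]
force: [-0.2, 0.5, -7.2]
ee_pos: [0.4653, -0.0656, 0.2816]
eef_rot: [-3.142, -0.0, -0.0]
force: [-0.3, 0.8, -7.2]
ee_pos: [0.4653, -0.0656, 0.2844]
eef_rot: [3.142, -0.0, -0.0]
force: [-0.2, 1.2, -7.3]
```

The force is steady at −7.2 N, so the weight is hanging. I'll continue slowly and stay low.

```bash
python3 -m jog '[[0,0,-0.05,0,0,0],[0,0,-0.15,0,0,0],[0,0,-0.3,0,0,0],[0,0,-0.5,0,0,0],[0,0,-0.7,0,0,0],[0,0,-0.9,0,0,0],[0,0,-1.1,0,0,0],[0,0,-1.3,0,0,0]]'|grep -E "^force|ee_"
python3 -m jog '[[0,0,-0.2,0,0,0],[0,0,-0.4,0,0,0],[0,0,-0.6,0,0,0],[0,0,-0.75,0,0,0],[0,0,-0.85,0,0,0],[0,0,-0.9,0,0,0],[0,0,-0.9,0,0,0]]'|grep -E "^force|ee_"
python3 -m jog '[[0,0.05,0,0,0,0],[0,0.15,0,0,0,0],[0,0.3,0,0,0,0],[0,0.5,0,0,0,0],[0,0.75,0,0,0,0],[0,1.05,0,0,0,0],[0,1.4,0,0,0,0],[0,1.75,0,0,0,0]]'|grep -E "^force|ee_"
```

```text
ee_pos: [0.4653, -0.0657, 0.2975]
force: [0.5, -0.3, -7.3]
ee_pos: [0.4653, -0.0657, 0.3064]
force: [-0.2, 0.5, -6.8]
ee_pos: [0.4653, -0.0835, 0.3064]
force: [-0.1, -0.2, -6.9]
```

```bash
python3 -m jog '[[0,0.4,0,0,0,0],[0,0.85,0,0,0,0],[0,1.35,0,0,0,0],[0,1.9,0,0,0,0],[0,2.5,0,0,0,0],[0,3.1,0,0,0,0],[0,3.7,0,0,0,0],[0,4.3,0,0,0,0]]'|grep -E "^force|ee_"
python3 -m jog '[[0,0.6,0,0,0,0],[0,1.2,0,0,0,0],[0,1.8,0,0,0,0],[0.05,2.4,0,0,0,0],[0.1,3,0,0,0,0],[0.2,3.6,0,0,0,0],[0.3,4.2,0,0,0,0],[0.4,4.8,0,0,0,0]]'|grep -E "^force|ee_"
python3 -m jog '[[0.15,0.6,0,0,0,0],[0.3,1.2,0,0,0,0],[0.45,1.8,0,0,0,0],[0.6,2.4,0,0,0,0],[0.75,3,0,0,0,0],[0.9,3.6,0,0,0,0],[1.05,4.2,0,0,0,0],[1.2,4.8,0,0,0,0]]'|grep -E "^force|ee_"
python3 -m jog '[[0.2,0.6,0,0,0,0],[0.4,1.2,0,0,0,0],[0.6,1.8,0,0,0,0],[0.8,2.4,0,0,0,0],[1,3,0,0,0,0],[1.2,3.6,0,0,0,0],[1.4,4.2,0,0,0,0],[1.6,4.8,0,0,0,0]]'|grep -E "^force|ee_"
```

```text
ee_pos: [0.4653, -0.1267, 0.3063]
force: [-0.1, -0.3, -7.0]
ee_pos: [0.4694, -0.1746, 0.3063]
force: [0.7, 0.2, -7.5]
ee_pos: [0.4814, -0.2227, 0.3063]
force: [-0.0, 0.2, -6.5]
ee_pos: [0.4974, -0.2706, 0.3063]
force: [-0.1, 0.3, -6.6]
```

```bash
python3 -m jog '[[0.2,0.6,0,0,0,0],[0.4,1.2,0,0,0,0],[0.6,1.8,0,0,0,0],[0.8,2.4,0,0,0,0],[1,3,0,0,0,0],[1.2,3.6,0,0,0,0],[1.35,4.2,0,0,0,0],[1.5,4.7,0,0,0,0]]'|grep -E "^force|ee_"
python3 -m jog '[[0.15,0.5,0,0,0,0],[0.25,0.95,0,0,0,0],[0.35,1.35,0,0,0,0],[0.42,1.7,0,0,0,0],[0.45,1.9,0,0,0,0],[0.46,2.05,0,0,0,0],[0.46,2.1,0,0,0,0],[0.46,2.1,0,0,0,0]]'|grep -E "^force|ee_"
python3 -m jog '[[0,0,0,0,0,0],[0,0,0,0,0,0]]'|grep -E "^force|ee_"
python3 snap.py over wrist
python3 - <<'E'
from h import *
c=load("wrist_over");img=c["img"]
def cyl(x,y,z,r,col):
  a=np.linspace(0,6.28,90);q=np.array([proj(c,(x+r*np.cos(t),y+r*np.sin(t),z)) for t in a]);cv2.polylines(img,[np.int32(np.round(q))],1,col,1)
x,y=.517,-.339
cyl(x,y,.032,.03,(0,0,255));cyl(x,y,.086,.03,(0,255,0));cyl(x,y,.158,.013,(255,0,255))
th=np.radians(-5.3);R=np.array([[np.cos(th),-np.sin(th)],[np.sin(th),np.cos(th)]])
for hx,hy in((.04,.06),(.013,.038)):
  q=np.array([proj(c,(*(np.array([x,y])+R@np.array([sx*hx,sy*hy])),.014)) for sx,sy in((1,1),(1,-1),(-1,-1),(-1,1))]);cv2.polylines(img,[np.int32(np.round(q))],1,(255,255,0),1)
cv2.imwrite("pics/q8.png",cv2.resize(img[100:350,140:420],None,fx=2.4,fy=2.4,interpolation=cv2.INTER_CUBIC))
E
```

```text
ee_pos: [0.5124, -0.3177, 0.3063]
force: [-0.2, -0.3, -8.4]
ee_pos: [0.5168, -0.3381, 0.3063]
force: [0.5, 0.4, -6.5]
ee_pos: [0.5169, -0.3381, 0.3064]
force: [-0.5, -0.3, -7.4]
```

View pics/q8.png

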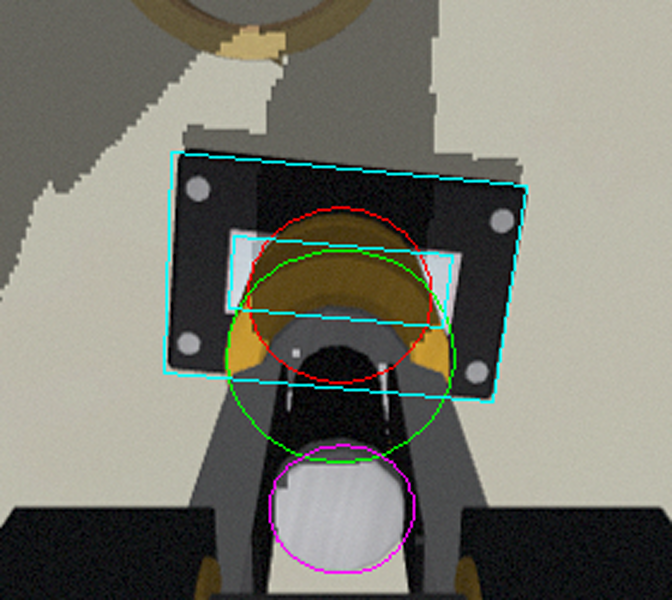

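The weight hangs upright over the slide. The board and slide outlines agree within about 1 mm (slide px 226–460, centre 343 against 342). Setting down gently.

```bash
python3 -m jog '[[0.02,0.02,0.1,0,0,0],[0.05,0.05,0.3,0,0,0],[0.05,0.08,0.6,0,0,0],[0.05,0.1,0.9,0,0,0],[0.05,0.1,1.2,0,0,0],[0.05,0.1,1.4,0,0,0],[0.05,0.1,1.5,0,0,0],[0.05,0.1,1.55,0,0,0]]'|grep -E "^force|ee_"
python3 -m jog '[[0,0,0.05,0,0,0],[0,0,0.1,0,0,0],[0,0,0.14,0,0,0],[0,0,0.17,0,0,0],[0,0,0.2,0,0,0],[0,0,0.2,0,0,0]]'|grep -E "^force|ee_"
python3 -m jog '[[0,0,0.03,0,0,0],[0,0,0.06,0,0,0],[0,0,0.08,0,0,0],[0,0,0.08,0,0,0]]'|grep -E "^force|ee_"
```

```text
ee_pos: [0.5173, -0.3392, 0.2907]
force: [-0.1, 0.6, -6.9]
ee_pos: [0.5173, -0.3392, 0.2888]
force: [0.2, -0.2, -7.2]
ee_pos: [0.5173, -0.3391, 0.288]
force: [-0.6, -0.0, -6.2]
```

```bash
python3 -m jog '[[0,0,0.03,0,0,0],[0,0,0.05,0,0,0],[0,0,0.05,0,0,0]]'|grep -E "^force|ee_"
python3 -m jog '[[0,0,0.03,0,0,0],[0,0,0.05,0,0,0],[0,0,0.05,0,0,0]]'|grep -E "^force|ee_"
```

```text
ee_pos: [0.5173, -0.3391, 0.2875]
force: [-0.0, 0.5, -7.4]
ee_pos: [0.5174, -0.3391, 0.2871]
force: [0.7, 0.6, -6.5]
```

```bash
python3 -m jog '[[0,0,0.03,0,0,0],[0,0,0.05,0,0,0],[0,0,0.05,0,0,0]]'|grep -E "^force|ee_"
python3 -m jog '[[0,0,0.03,0,0,0],[0,0,0.05,0,0,0],[0,0,0.05,0,0,0]]'|grep -E "^force|ee_"
```

```text
ee_pos: [0.5175, -0.3392, 0.287]
force: [0.5, 0.8, -2.3]
ee_pos: [0.5175, -0.3392, 0.2868]
force: [0.5, 2.2, 5.5]
```

```bash
python3 -m jog '[[0,0,-0.04,0,0,0],[0,0,-0.04,0,0,0],[0,0,-0.04,0,0,0]]'|grep -E "^force|ee_"
python3 -m jog '[[0,0,0,0,0,0],[0,0,0,0,0,0],[0,0,0,0,0,0],[0,0,0,0,0,0],[0,0,0,0,0,0],[0,0,0,0,0,0],[0,0,0,0,0,0]]' 60
python3 -m jog '[[0,0,-0.5,0,0,0],[0,0,-1.5,0,0,0],[0,0,-3,0,0,0],[0,0,-5,0,0,0],[0,0,-7,0,0,0],[0,0,-9,0,0,0],[0,0,-11,0,0,0],[0,0,-12,0,0,0]]'
python3 -m jog '[[-1,0,0,0,0,0],[-2,0,0,0,0,0],[-2,0,0,0,0,0],[-2,0,0,0,0,0]]'|grep -E "^force|ee_"
python3 snap.py end wrist top
python3 - <<'E'
from h import *
c=load("wrist_end");img=c["img"]
def cyl(x,y,z,r,col):
  a=np.linspace(0,6.28,90);q=np.array([proj(c,(x+r*np.cos(t),y+r*np.sin(t),z)) for t in a]);cv2.polylines(img,[np.int32(np.round(q))],1,col,1)
x,y=.5175,-.339
cyl(x,y,.014,.03,(0,0,255));cyl(x,y,.139,.013,(0,255,0));cyl(x,y,.081,.0195,(255,0,255))
a=cv2.resize(img[60:340,140:420],(560,560));b=load("top_end")["img"][130:290,140:240]
cv2.imwrite("pics/q9.png",np.hstack([a,cv2.resize(b,(230,368))[:560] if 0 else cv2.copyMakeBorder(cv2.resize(b,(230,368)),0,192,0,0,0)]))
E
```

```text
ee_pos: [0.5174, -0.3392, 0.2869]
force: [1.3, 1.5, 5.0]
time_s: 32.1
ee_pos: [0.5173, -0.3392, 0.2864]
eef_rot: [-3.142, 0.0, -0.0]
force: [-0.6, 0.1, 0.1]
grip_width: 0.0562
grip_force: 0.0
time_s: 32.9
ee_pos: [0.5172, -0.3391, 0.4097]
eef_rot: [3.139, -0.003, -0.0]
force: [0.2, 0.4, -0.2]
grip_width: 0.0563
grip_force: 0.0
ee_pos: [0.497, -0.3393, 0.406]
force: [-0.1, 0.3, 0.3]
```

View pics/q9.png

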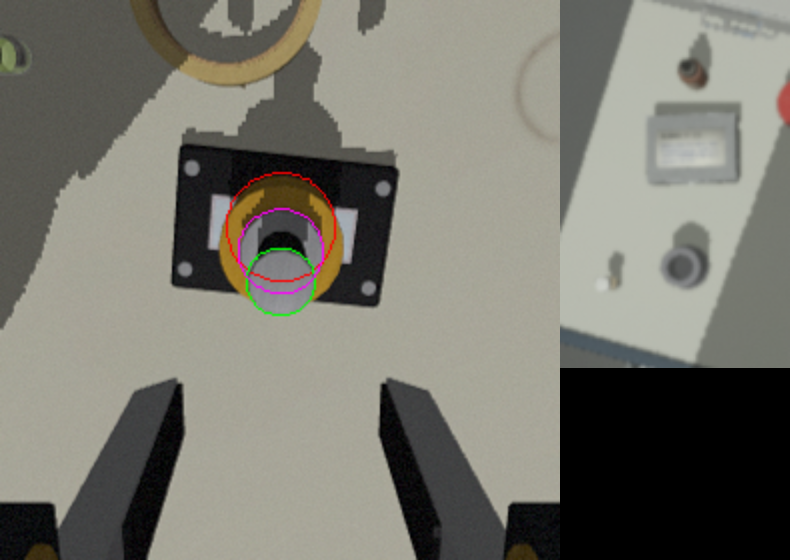

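The weight stands upright and centred on the slide: slide px 209–357, weight centre about 282. The handle is seated, and the dropper, box and white vial are where they were. Handing in.

```bash
python3 -c "
from station import ctrl
print(ctrl.hand_in())"
```

```text
the job is handed in; nothing more can be done
None
```

The weight stands upright on the middle of the slide with the handle seated, released and handed in; the joint let go on the first lift after a 26 N press, leaving the weight in its nest, so I reseated it at about 29 N, more than the 20 N asked but under the 40 N limit.

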